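# Lift the loaded turntable caddy level off the bathroom shelf

## Task

I want to wipe the walnut shelf under the turntable caddy. Stand the pill bottle that was left out upright in the caddy's empty quarter, without dropping it in, then lift the whole caddy by its handle about ten centimetres clear of the shelf and finish still holding it there, level and steady, with everything still aboard and the soap in its dish. Do not disturb the other things on the shelf.

Things in the scene. Friction and masses are not known exactly. Their poses are not given: they have to be found in the camera images.
- caddy: loose bamboo turntable caddy, 280 mm across, up to 1 kg loaded, not always balanced: tray (rim top 50 mm, floor 26 mm above the shelf), 6 mm dividers along its diagonals (tops 48 mm), 12 mm steel post with T-handle. Tray spins easily, endlessly, on a 190 mm rubber foot that lifts with it; any yaw. Origin: on the post's axis at the foot's underside; z up, x along the crossbar; quarters lie along +-x and +-y
- handle (a point): centre of the caddy's walnut crossbar: bar 100 mm long (along the caddy's x), 14 mm thick (along its y), 24 mm high, its centre 162 mm above the caddy's origin; nothing else aboard stands higher than 115 mm above the shelf
- empty_quarter (a point): the free quarter of the caddy: point on its inner floor 85 mm from the post along the caddy's +y, the middle of the free space (a circle of 50 mm radius fits there)
- pill_bottle: orange plastic pill bottle with a white ribbed cap, closed and empty, 25 g, 84 mm tall; orange body 38 mm across up to 58 mm, white cap 41 mm across from 62 mm to 84 mm; stands on the shelf to the left or right of the caddy. Origin: centre of its underside; z up
- soap_dish: round white ceramic soap dish, 96 mm across, 26 mm high, 0.11 to 0.22 kg, loose in one quarter of the caddy with the soap in it. Origin: centre of its underside
- soap: pale green bar of soap, 50 x 34 x 20 mm, loose in the soap dish on the dish's inner floor (6 mm above the dish's underside). Origin: centre of its underside
- tweezers_tin: silver tweezers tin, 85 x 34 x 18 mm, loose in one quarter of the caddy. Origin: centre of its underside
- pumice: grey-green glass pumice stone, 70 x 44 x 30 mm, loose in one quarter of the caddy. Origin: centre of its underside
- tumbler: glass tumbler with two toothbrushes, 72 mm across, 98 mm high, brushes to about 190 mm; stands on the other side of the caddy from the pill bottle. To be left alone. Origin: centre of its underside
- succulent: succulent in a terracotta pot, 84 mm across, about 115 mm high, beyond the caddy to one side. To be left alone. Origin: centre of its underside
- dispenser: amber glass soap dispenser with a black pump, 68 mm across, 176 mm high, beyond the caddy to one side. To be left alone. Origin: centre of its underside
Mind the look-alikes: they are no part of the job. There is more than one size of the soap; the one meant has the size given above. What is shaped like the pill_bottle but red is not meant.

How it is judged (in metres and radians):
On the way, in this order (a step that is already met when the one before it is completed fails the run):
1. the pill bottle stands upright in the empty quarter, let go, the caddy still on the shelf (horizontal distance between pill_bottle and empty_quarter below 0.065 m and z of pill_bottle in the frame of caddy between 0.018 and 0.036 m and angle between the z axis of pill_bottle and the z axis of caddy, either way round below 0.15 rad and contact force between pill_bottle and the fingers below 0.05 N and height (world z) of caddy below 0.01 m and linear speed of pill_bottle below 0.05 m/s), for 0.2 s.
2. the caddy is lifted clear of the shelf by its handle with everything aboard, level (height (world z) of caddy between 0.06 and 0.16 m and angle between caddy's own z axis and vertical below 0.1 rad and contact force between caddy and the fingers above 2 N and distance between the grasp point and handle below 0.06 m and contact force between caddy and tumbler below 0.05 N and contact force between caddy and succulent below 0.05 N and contact force between caddy and dispenser below 0.05 N and horizontal distance between pill_bottle and empty_quarter below 0.065 m and z of pill_bottle in the frame of caddy between 0.018 and 0.036 m and angle between the z axis of pill_bottle and the z axis of caddy, either way round below 0.15 rad and horizontal distance between each of soap_dish, tweezers_tin, pumice and caddy below 0.125 m and z of soap_dish in the frame of caddy between 0.018 and 0.04 m and z of tweezers_tin in the frame of caddy between 0.018 and 0.04 m and z of pumice in the frame of caddy between 0.018 and 0.04 m and horizontal distance between soap and soap_dish below 0.03 m and z of soap in the frame of soap_dish between 0 and 0.022 m), for 0.3 s.
At the end, for the whole second after the job is handed in: the fingers hold the caddy by its handle 60 to 160 mm above the shelf, tilted under 0.10 rad, still (20 mm/s, 0.15 rad/s); the bottle stands upright in the quarter that was empty, let go; dish, tin, pumice lie on the tray floor, soap in the dish; the others are within 20 mm of where they stood (all of step 2 and linear speed of caddy below 0.02 m/s and angular speed of caddy below 0.15 rad/s and contact force between pill_bottle and the fingers below 0.05 N and distance of each of tumbler, succulent, dispenser from where it was at the start of the episode below 0.02 m); the arm keeps its last pose, push and grip.
It fails at once if the tumbler, the succulent or the dispenser is shifted by more than 20 mm or tipped (distance of any of tumbler, succulent, dispenser from where it was at the start of the episode above 0.02 m or angle between any of tumbler, succulent, dispenser's own z axis and vertical above 0.2 rad).
It fails at once if the caddy is tipped by more than 0.2 rad (11 degrees) (angle between caddy's own z axis and vertical above 0.2 rad).
It fails at once if the pill bottle is let go more than 25 mm above the caddy's floor (z of pill_bottle in the frame of caddy above 0.051 m and contact force between pill_bottle and the fingers below 0.05 N).
It also fails if it takes over 53 s, if anything falls off the work surface, if the arm or the gripper's body presses on something with over 40 N, if the wrist force passes 120 N, or if a joint passes its speed limit or range.

## Robot

A 6-joint arm with a two-finger parallel gripper is mounted at the origin on the work surface. World frame = base frame: x ahead of the robot, y to its left, z up, the work surface at z = 0. Lengths are in m, angles in degrees, forces in N, time in s.
With the tool pointing down it reaches from about 0.4 to 0.825 m from the base axis. Payload 7 kg.
Tool frame: the origin (TCP) lies midway between the tips of the shut fingers; the grasp point (between the pads) lies 19 mm behind it (r.grip_point_offset is the z of the grasp point in the tool frame, in m); z points along the fingers, y is the line along which they close (so a half turn about z gives the same grasp; the last joint's range is limited). The gripper opens to 88 mm and grips with 3 to 60 N. Pads are 19 mm wide; open, the fingers measure 130 mm over their backs; the gripper's body (78 mm by 193 mm) begins 47 mm behind the grasp point.
Start: joints at [-48.065, 20.546, 0.682, 0, -70.136, -16.507], TCP at [0.29, -0.61, 0.227] pointing down, gripper open.
Joint ranges: [-176.03, 176.03], [-82.01, 121.73], [-58.28, 71.71], [-173.87, 95.51], [-174.79, -0.11], [-173.66, 173.66]. Speed limits (degrees/s): [136.94, 136.94, 172.46, 180, 180, 180].

## Interface

Orientations are given as [roll, pitch, yaw] about the fixed x, y, z axes, in that order (R = Rz(yaw) Ry(pitch) Rx(roll)).
In Python, from plant import r, viewer, recognise, outline_of, pinpoint gives the robot as it stands.
- The arm moves only by the tool move_arm, never from a script. Its argument "targets" is a list of rows, each a list of 2 entries, a list of its own where there are three numbers: the shift along the tool's x, y, z in cm, then the turn, a rotation vector about the tool's x, y, z in rad. A call has 1 to 5 rows; each row is the pose to reach, as a shift and turn from the pose commanded when the call began, along the tool's axes at that moment; what a row does not reach only later rows make up. A row lasts 1/8 s, in which the tool goes at most 62.5 mm and 10.7 degrees, less where a joint would pass 70% of its speed; a pose out of reach is approached as far as the arm can. A call with a gripper value outside its range is refused whole. "jaw" is the finger opening in cm, from 0 to 8.76, set as the call begins (left out, the last holds). The fingers move at their own pace and stop on an object; "squeeze" is the grip in N (left out, the last holds). Time passes only in rows, so rows that repeat a pose let the fingers close. It gives the time, the measured TCP pose, the force, the opening and the grip force at its end, in the units of the state.
- r.get_state(): the state, without advancing time (a new reading comes with each control period).
- viewer.capture(name): name is "scene" or "top" or "wrist"; returns a dict with "image" (400x640x3 uint8, blue, green, red), "intrinsics" (3x3 intrinsics, pixels), "camera_from_world" (4x4, takes a point from world to camera coordinates). Camera axes: x right, y up, looking along -z (the intrinsics and any distortion apply to the point x, -y, -z); pixel columns grow to the right and rows downward; lengths in m; the calibration is good to about 2 mm. The wrist camera is an equidistant fisheye: a pixel r from the principal point sees the ray r / f radians off the axis. A picture is of the moment at which its call begins. There is no depth.
- r.close_job(): hands the job in; it is judged then, once.
Trained networks look in the newest picture that a camera, given by its name, has taken for a name from the list of things; names that differ only in an ending like _2 or _b are one class to them, and where a whole thing is asked for, a point or a joint stands for the part that bears it (a point fixed in the world has none). Each returns a list of dicts, best first, with "score" (0 to 1); they miss things now and then, are a little off and sometimes report something else, mostly with a low value. They report only what shows in the picture. A call takes as long as a camera call. They do not tell look-alikes from the thing itself.
- recognise(label, camera): "box" ([left, top, right, bottom] in pixels, round what is visible of it).
- outline_of(label, camera): "mask" (400x640 bool, what is visible of it) and "box" ([left, top, right, bottom] in pixels, round what is visible of it).
- pinpoint(label, camera): "location" ([row, column] in pixels: a listed point, or the origin of a listed thing).
The state is a dict: "time_s": time; "joints": joint angles; "qd": joint speeds; "joint_torque": joint torques, N m; "tcp_pos": TCP position; "eef_rot": TCP orientation; "contact_force": force on the tool from outside, world axes, zero at the start; "moment": the same for the moment, N m; "gripper_width": finger opening in m; "gripper_force": force on a finger pad.
Only numpy, scipy, OpenCV 4.12 (cv2) and the standard library are available. Lean on these libraries where they do the work, as an engineer would, in place of code of your own. Each camera call takes 0.05 s, during which the arm holds its last target. There are 200 camera calls.

## Working session

There is one attempt and no reset: what is moved stays moved. The work goes in short steps, Python scripts to look and compute and a tool call to move; the robot and the scene stay as the last step left them, time stands still between calls to the robot, and variables do not carry over. Pictures are saved under pics/ and viewed, at most 10 in all, crops included, and the job is handed in when it is done.

Besides the shell and the picture viewer there is one more tool, called after "Call:" in YAML: its name, and indented under it one key for each argument. move_arm: Moves the arm, as the interface text tells. Its arguments: {"type":"object","properties":{"targets":{"type":"array","items":{"type":"array"}},"jaw":{"type":"number"},"squeeze":{"type":"number"}},"required":["targets"]}

```bash
ls; mkdir -p pics; python3 - <<'E'
from plant import r, viewer, recognise, outline_of, pinpoint
import cv2,numpy as np
print(r.get_state()); print(r.grip_point_offset)
ims=[]
for c in ("scene","top"):
    d=viewer.capture(c); ims.append(d["image"]); print(c,d["intrinsics"],d["camera_from_world"])
    cv2.imwrite(f"pics/{c}0.png",d["image"])
    for n in ("pill_bottle","caddy","handle","empty_quarter","tumbler","succulent","dispenser","soap","soap_dish"):
        print(n,[(np.round(x["location"]),round(x["score"],2)) for x in pinpoint(n,c)[:3]])
E
```

```text
pics
{'time_s': 0.0, 'joints': array([-4.80664587e+01,  2.05913805e+01,  6.32616025e-01, -2.06365132e-02,
       -7.01369752e+01, -1.65098848e+01]), 'qd': array([ 0.01794745,  0.02782799, -0.06006307,  0.05234148, -0.00402217,
        0.02484465]), 'joint_torque': array([ 1.26032542e-04, -5.82731152e+01,  2.93050522e+01,  6.99721053e+00,
        6.77369404e-03, -1.16172278e-04]), 'tcp_pos': array([ 0.28956929, -0.6091693 ,  0.2256129 ]), 'eef_rot': array([ 1.79902694e+02, -8.61037825e-03, -1.54583364e+02]), 'contact_force': array([-0.25767245,  0.14963115,  0.08387597]), 'moment': array([-0.00335835,  0.00786661,  0.00681475]), 'gripper_force': 0.0, 'gripper_width': 0.08750468101981647}
-0.0188
scene [[515.75235306   0.         322.6125134 ]
 [  0.         515.75235306 202.35349987]
 [  0.           0.           1.        ]] [[ 0.84808146  0.52952756  0.01893154 -0.5603886 ]
 [-0.30018534  0.45071542  0.8406809   0.07516993]
 [ 0.43663097 -0.71864885  0.5411998  -1.69445411]
 [ 0.          0.          0.          1.        ]]
pill_bottle [(array([295., 193.]), 0.94), (array([234., 29
[... 598 characters left out ...]
[ 0.00669402 -0.99984943 -0.01600991  0.02414656]
 [ 0.99510629  0.00508218  0.09867947 -0.65907199]
 [-0.09858325 -0.01659212  0.99499047 -0.86388054]
 [ 0.          0.          0.          1.        ]]
pill_bottle [(array([267., 435.]), 0.98), (array([260., 470.]), 0.72), (array([265., 217.]), 0.37)]
caddy [(array([244., 326.]), 0.82)]
handle [(array([248., 331.]), 0.87), (array([180., 234.]), 0.42)]
empty_quarter [(array([211., 319.]), 0.95)]
tumbler [(array([268., 219.]), 0.77)]
succulent [(array([177., 422.]), 0.86)]
dispenser [(array([178., 233.]), 0.83), (array([210., 320.]), 0.19)]
soap [(array([142., 348.]), 0.69), (array([235., 360.]), 0.55)]
soap_dish [(array([233., 358.]), 0.88)]
```

```bash
python3 - <<'E'
import cv2
a=cv2.imread("pics/scene0.png"); b=cv2.imread("pics/top0.png")
cv2.imwrite("pics/s1.png",cv2.resize(a[130:340,140:440],(800,560),interpolation=cv2.INTER_CUBIC))
cv2.imwrite("pics/t1.png",cv2.resize(b[110:330,190:510],(800,550),interpolation=cv2.INTER_CUBIC))
E
```

```text
(no output)
```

View pics/s1.png

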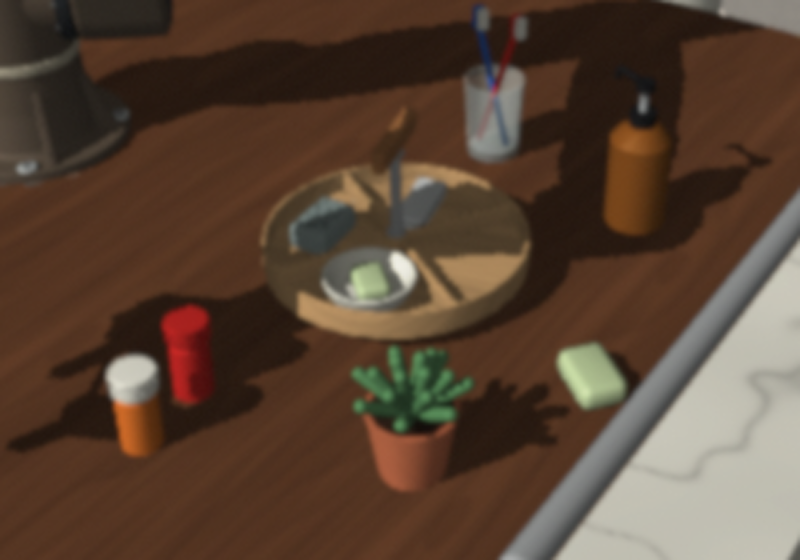

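View pics/t1.png

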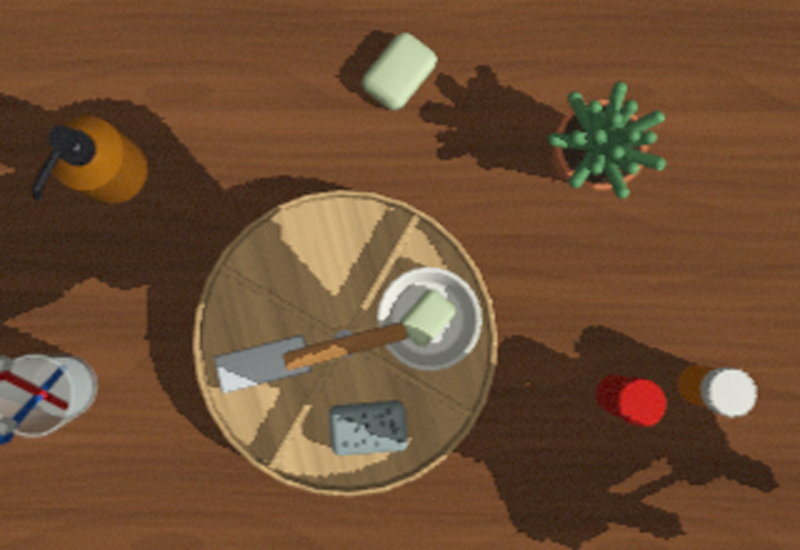

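The scene crop shows two bottle shapes. The white-capped orange one is at crop (135,400) in the scene view and (728,390) in the top view; the red look-alike is at (190,355) and (633,400). The orange one fits the description, and this enlarged crop confirms it. The empty quarter is the far (+x) one, at top crop (340,240). The small soap sits in the dish, and the larger bar at (400,70) is not meant.

```bash
cat > h.py <<'E'
from plant import r, viewer, recognise, outline_of, pinpoint
import cv2,numpy as np
from scipy.spatial.transform import Rotation as R
def ray(d,px,fish=False):
    K=d["intrinsics"];T=d["camera_from_world"];row,col=px
    u=np.array([(col-K[0,2])/K[0,0],(row-K[1,2])/K[1,1]])
    if fish:
        t=np.hypot(*u); v=np.r_[u/max(t,1e-9)*np.sin(t),np.cos(t)]
    else: v=np.r_[u,1]
    v=v*[1,-1,-1]; v/=np.linalg.norm(v)
    return -T[:3,:3].T@T[:3,3], T[:3,:3].T@v
def tri(*rs):
    A=sum(np.eye(3)-np.outer(v,v) for c,v in rs); b=sum((np.eye(3)-np.outer(v,v))@c for c,v in rs)
    p=np.linalg.solve(A,b); return p,max(np.linalg.norm(np.cross(p-c,v)) for c,v in rs)
def onz(rr,z): c,v=rr; return c+v*(z-c[2])/v[2]
def proj(d,p,fish=False):
    q=(d["camera_from_world"]@np.r_[p,1])[:3]*[1,-1,-1];K=d["intrinsics"]
    u=q[:2]/q[2]
    if fish: n=np.hypot(*q[:2]); u=q[:2]/n*np.arctan2(n,q[2])
    return K[1,1]*u[1]+K[1,2],K[0,0]*u[0]+K[0,2]
E
python3 - <<'E'
from h import *
S=viewer.capture("scene");T=viewer.capture("top")
def P(n,f=lambda l:True):
    o=[]
    for c,d in (("scene",S),("top",T)):
        o.append([x["location"] for x in pinpoint(n,c)])
    return o
for n in ("handle","empty_quarter","caddy","tumbler","dispenser","succulent","soap_dish"):
    s,t=P(n)
    if s and t: print(n,*[np.round(x,4) for x in tri(ray(S,s[0]),ray(T,t[0]))], np.round(onz(ray(T,t[0]),0),3))
s,t=P("pill_bottle")
for a in s:
    for b in t:
        p,e=tri(ray(S,a),ray(T,b))
        if e<.02: print("bottle",np.round(a),np.round(b),np.round(p,4),round(e,4))
# white cap blobs
def blob(im,roi):
    l,t,rr,b=roi; c=im[t:b,l:rr]; h=cv2.cvtColor(c,cv2.COLOR_BGR2HSV)
    m=((h[...,1]<70)&(h[...,2]>110)).astype(np.uint8)
    k,lab,st,ce=cv2.connectedComponentsWithStats(m); i=1+np.argmax(st[1:,4]); return st[i],ce[i][::-1]+[t,l]
a=blob(S["image"],(175,255,206,290)); b=blob(T["image"],(468,250,500,282)); print(a,b)
print("cap top z.084",onz(ray(T,b[1]),.084),"cap scene mid z.078",onz(ray(S,a[1]),.076),tri(ray(S,a[1]),ray(T,b[1])))
# bar ends in top pic from crop
for px in ((110+361*.4,190+286*.4),(110+330*.4,190+408*.4)): print("bar",onz(ray(T,px),.174))
E
```

```text
handle [0.5429 0.0054 0.17  ] 0.0012 [0.535 0.003 0.   ]
empty_quarter [0.624  0.0335 0.038 ] 0.0036 [0.629 0.037 0.   ]
caddy [ 0.5472  0.0082 -0.0007] 0.0027 [0.545 0.007 0.   ]
tumbler [ 0.4836  0.2831 -0.0139] 0.0073 [0.491 0.283 0.   ]
dispenser [ 7.004e-01  2.440e-01 -7.000e-04] 0.0003 [0.7   0.244 0.   ]
succulent [ 0.7128 -0.2183 -0.0074] 0.0026 [ 0.714 -0.215  0.   ]
soap_dish [ 0.5632 -0.0579  0.0316] 0.0017 [ 0.564 -0.059  0.   ]
bottle [295. 193.] [268. 436.] [ 0.4666 -0.2806 -0.0586] 0.0183
bottle [295. 193.] [262. 472.] [ 0.5019 -0.335   0.0054] 0.0015
bottle [275. 213.] [268. 436.] [ 0.4881 -0.2502  0.0017] 0.0018
bottle [275. 213.] [262. 472.] [ 0.5206 -0.3032  0.06  ] 0.0191
(array([  5,   8,  19,  18, 262], dtype=int32), array([271.1221374 , 188.30534351])) (array([  4,   7,  21,  20, 309], dtype=int32), array([266.60194175, 482.43042071]))
cap top z.084 [ 0.49773747 -0.32829832  0.084     ] cap scene mid z.078 [ 0.49805298 -0.33118631  0.076     ] (array([ 0.49743192, -0.33125923,  0.07589111]), np.float64(0.0004925131803562901))
bar [0.52641218 0.05586215 0.174     ]
bar [ 0.55134708 -0.04021703  0.174     ]
```

```bash
cat >> h.py <<'E'
def go(p,az,clip=True):
    """shift (cm, tool axes) and turn to bring TCP to p, pointing down, with tool y at azimuth az (deg, mod 180)"""
    s=r.get_state(); M=R.from_euler('xyz',s["eef_rot"],degrees=True)
    d=M.inv().apply(np.array(p)-s["tcp_pos"])*100
    best=None
    for k in (0,180):
        G=R.from_euler('xyz',[180,0,az+90+k],degrees=True)
        v=(M.inv()*G).as_rotvec()
        if best is None or np.linalg.norm(v)<np.linalg.norm(best): best=v
    print("t",round(s["time_s"],2),"tcp",np.round(s["tcp_pos"],4),"rot",np.round(s["eef_rot"],1),"j",np.round(s["joints"],0),"w",round(s["gripper_width"],4),"gf",round(s["gripper_force"],1),"F",np.round(s["contact_force"],1),"M",np.round(s["moment"],2))
    print("shift",np.round(d,2),"turn",np.round(best,3))
E
python3 -c "
from h import *
go([.4985,-.331,.17],150)"
```

```text
t 1.9 tcp [ 0.2898 -0.6096  0.2266] rot [-180.     0.  -154.6] j [-48.  21.   1.  -0. -70. -17.] w 0.0873 gf 0.0 F [ 0.3 -0.7 -0.7] M [-0.01  0.02  0.03]
shift [-30.81  16.2    5.66] turn [-0.     0.    -0.603]
```

Call:
move_arm:
  targets:
    - [[-6,3.2,0],[0,0,-0.15]]
    - [[-12,6.3,0],[0,0,-0.3]]
    - [[-17.5,9.2,0],[0,0,-0.45]]
    - [[-22.5,11.8,0],[0,0,-0.6]]
    - [[-27,14.2,1],[0,0,-0.6]]
  jaw: 7
  squeeze: 8

```text
time_s: 2.52
tcp_pos: [0.4743, -0.3638, 0.2176]
eef_rot: [-179.9, 0.0, -120.0]
contact_force: [0.5, 0.6, -0.3]
gripper_width: 0.07
gripper_force: 0.0
```

```bash
python3 -c "
from h import *
go([.4985,-.331,.17],150)"
```

```text
t 2.52 tcp [ 0.4743 -0.3638  0.2176] rot [-179.9    0.  -120. ] j [-19.  14. -10.   0. -66. -11.] w 0.07 gf 0.0 F [ 0.5  0.6 -0.3] M [-0.05 -0.02 -0.04]
shift [-4.05 -0.44  4.76] turn [-0.002  0.    -0.001]
```

Call:
move_arm:
  targets:
    - [[-2,-0.2,2],[0,0,0]]
    - [[-4,-0.4,4.6],[0,0,0]]
    - [[-4,-0.4,4.6],[0,0,0]]

```text
time_s: 2.9
tcp_pos: [0.4958, -0.3314, 0.1687]
eef_rot: [179.8, -0.0, -120.1]
contact_force: [-0.3, -0.6, -0.1]
gripper_width: 0.0697
gripper_force: 0.0
```

```bash
python3 - <<'E'
from h import *
go([.498,-.331,.054],150)
W=viewer.capture("wrist"); S=viewer.capture("scene"); cv2.imwrite("pics/w2.png",W["image"]); 
print([(np.round(x["location"],1),round(x["score"],2)) for x in pinpoint("pill_bottle","wrist")])
for p in ([.498,-.331,.084],[.498,-.331,0]): print("expect",proj(W,p,True))
h=cv2.cvtColor(W["image"],cv2.COLOR_BGR2HSV)
m=outline_of("pill_bottle","wrist"); 
for x in m: print(x["score"],x["box"])
E
```

```text
t 2.9 tcp [ 0.4958 -0.3314  0.1687] rot [ 179.8   -0.  -120.1] j [-15.  16. -14.  -0. -60. -15.] w 0.0697 gf 0.0 F [-0.3 -0.6 -0.1] M [0.   0.1  0.03]
shift [-0.15 -0.21 11.47] turn [ 0.004 -0.    -0.002]
[(array([236.8, 355.8]), 0.76), (array([188. , 312.2]), 0.65)]
expect (np.float64(209.56207459853658), np.float64(313.6346554215569))
expect (np.float64(184.5589730855622), np.float64(313.8728066429278))
0.98 [287.1, 168.3, 342.4, 229.1]
0.67 [339.7, 225.3, 377.8, 277.2]
```

View pics/w2.png

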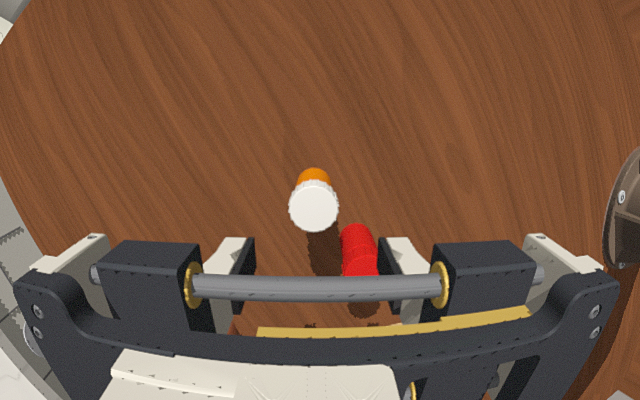

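The wrist view shows the white cap at (314,207), where it was predicted (314,210). The red bottle at (358,255) is clear of the closing line, so I descend.

Call:
move_arm:
  targets:
    - [[-0.1,-0.2,4],[0,0,0]]
    - [[-0.1,-0.2,8],[0,0,0]]
    - [[-0.1,-0.2,11.4],[0,0,0]]
    - [[-0.1,-0.2,11.4],[0,0,0]]

```text
time_s: 3.6
tcp_pos: [0.4968, -0.3332, 0.055]
eef_rot: [179.8, -0.0, -120.3]
contact_force: [0.5, -0.2, 0.1]
gripper_width: 0.0697
gripper_force: 0.0
```

Call:
move_arm:
  targets:
    - [[0,0,0],[0,0,0]]
    - [[0,0,0],[0,0,0]]
    - [[0,0,0],[0,0,0]]
    - [[0,0,0],[0,0,0]]
  jaw: 3
  squeeze: 8

```text
time_s: 4.1
tcp_pos: [0.499, -0.3332, 0.0575]
eef_rot: [-179.9, 0.0, -120.2]
contact_force: [-1.1, 0.0, 4.5]
gripper_width: 0.0408
gripper_force: 8.0
```

Call:
move_arm:
  targets:
    - [[0,0,-1],[0,0,0]]
    - [[0,0,-3],[0,0,0]]
    - [[0,0,-6],[0,0,0]]
    - [[0,0,-10],[0,0,0]]
    - [[0,0,-13],[0,0,0]]

```text
time_s: 4.72
tcp_pos: [0.4988, -0.3331, 0.189]
eef_rot: [-179.9, 0.0, -120.2]
contact_force: [0.4, 0.1, -0.4]
gripper_width: 0.0408
gripper_force: 8.0
```

```bash
python3 - <<'E'
from h import *
s=r.get_state(); tz=s["tcp_pos"][2]
go([.6,-.1,tz],105)
W=viewer.capture("wrist"); cv2.imwrite("pics/w3.png",W["image"]); 
print([(np.round(x["location"],1),round(x["score"],2)) for x in pinpoint("pill_bottle","wrist")])
S=viewer.capture("scene");T=viewer.capture("top")
for n in ("empty_quarter","handle"):
    a=pinpoint(n,"top"); print(n,[onz(ray(T,x["location"]),.026 if n[0]=='e' else .162).round(4) for x in a[:1]])
a=pinpoint("pill_bottle","scene");b=pinpoint("pill_bottle","top")
for x in a:
  for y in b:
    p,e=tri(ray(S,x["location"]),ray(T,y["location"]))
    if e<.01: print(p.round(4),round(e,4))
E
```

```text
t 4.72 tcp [ 0.4988 -0.3331  0.189 ] rot [-179.9    0.  -120.2] j [-15.  15. -12.   0. -63. -15.] w 0.0408 gf 8.0 F [ 0.4  0.1 -0.4] M [ 0.   -0.07 -0.  ]
shift [-25.24   2.97  -0.  ] turn [-0.002  0.001  0.782]
[(array([232.8, 356.3]), 0.68), (array([220.8, 317.9]), 0.63)]
empty_quarter [array([0.618, 0.032, 0.026])]
handle [array([0.5388, 0.0018, 0.162 ])]
```

Call:
move_arm:
  targets:
    - [[-4,0.5,0],[0,0,0.15]]
    - [[-9,1,0],[0,0,0.31]]
    - [[-14.5,1.7,0],[0,0,0.47]]
    - [[-20,2.4,0],[0,0,0.63]]
    - [[-25.2,3,0],[0,0,0.78]]

```text
time_s: 5.75
tcp_pos: [0.5995, -0.0983, 0.1858]
eef_rot: [180.0, -0.1, -165.2]
contact_force: [1.4, 0.3, -0.3]
gripper_width: 0.0409
gripper_force: 8.0
```

```bash
python3 - <<'E'
from h import *
go([.623,.029,.189],105)
T=viewer.capture("top");S=viewer.capture("scene")
cv2.imwrite("pics/t3.png",T["image"])
W=viewer.capture("wrist"); cv2.imwrite("pics/w3.png",cv2.resize(W["image"][:300],(800,375)))
for n in ("empty_quarter","handle","caddy"):
    z={'e':.026,'h':.162,'c':0}[n[0]]
    a=pinpoint(n,"top"); b=pinpoint(n,"wrist"); c=pinpoint(n,"scene")
    print(n,[onz(ray(T,x["location"]),z).round(4) for x in a[:1]],[(onz(ray(W,x["location"],True),z).round(4),round(x["score"],2)) for x in b[:2]],[onz(ray(S,x["location"]),z).round(4) for x in c[:1]])
E
```

```text
t 5.75 tcp [ 0.5995 -0.0983  0.1858] rot [ 1.800e+02 -1.000e-01 -1.652e+02] j [  9.  16. -11.   0. -63. -84.] w 0.0409 gf 8.0 F [ 1.4  0.3 -0.3] M [-0.08 -0.09  0.02]
shift [-5.53 11.71 -0.33] turn [ 0.    -0.001 -0.003]
empty_quarter [] [(array([0.6242, 0.0291, 0.026 ]), 0.75)] [array([0.6161, 0.0353, 0.026 ])]
handle [] [(array([0.5388, 0.0105, 0.162 ]), 0.59)] [array([0.5325, 0.0122, 0.162 ])]
caddy [] [(array([0.5403, 0.0064, 0.    ]), 0.8), (array([ 0.5682, -0.0626,  0.    ]), 0.38)] [array([0.554 , 0.0006, 0.    ])]
```

View pics/w3.png

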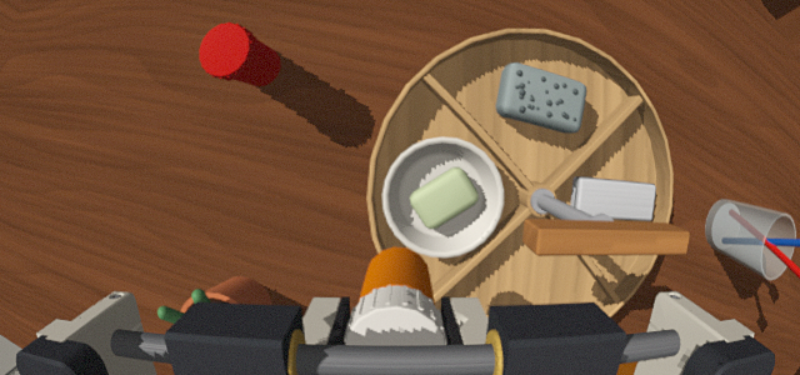

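The wrist view shows the bottle held upright, the bar at (605,238) and the empty quarter at the lower right. The wrist and top estimates of the quarter agree to within a centimetre, so I move over it and lower the bottle.

Call:
move_arm:
  targets:
    - [[-1.5,3,0],[0,0,0]]
    - [[-3,6.5,0],[0,0,0]]
    - [[-4.5,9.5,0],[0,0,0]]
    - [[-5.6,11.7,0],[0,0,0]]
    - [[-5.6,11.7,0],[0,0,0]]

```text
time_s: 6.98
tcp_pos: [0.6231, 0.0287, 0.1864]
eef_rot: [180.0, -0.0, -164.8]
contact_force: [0.3, -0.4, -0.7]
gripper_width: 0.0407
gripper_force: 8.0
```

Call:
move_arm:
  targets:
    - [[0,0,3],[0,0,0]]
    - [[0,0,6],[0,0,0]]
    - [[0,0,8.5],[0,0,0]]
    - [[0,0,8.5],[0,0,0]]

```text
time_s: 7.48
tcp_pos: [0.6214, 0.0263, 0.0997]
eef_rot: [-180.0, -0.2, -164.9]
contact_force: [-0.2, -0.1, 0.1]
gripper_width: 0.0407
gripper_force: 8.0
```

```bash
python3 - <<'E'
from h import *
go([.623,.029,.0835],105)
W=viewer.capture("wrist"); cv2.imwrite("pics/w4.png",cv2.resize(W["image"][:300],(800,375)))
for n in ("handle","caddy"):
    z={'e':.026,'h':.162,'c':0}[n[0]]
    b=pinpoint(n,"wrist")
    print(n,[(onz(ray(W,x["location"],True),z).round(4),round(x["score"],2)) for x in b[:2]])
E
```

```text
t 7.47 tcp [0.6214 0.0263 0.0997] rot [-180.    -0.2 -164.9] j [ 20.  22. -15.  -0. -53. -95.] w 0.0407 gf 8.0 F [-0.2 -0.1  0.1] M [-0.02 -0.02  0.01]
shift [-0.24  0.22  1.62] turn [-0.    -0.004  0.001]
handle [(array([0.5391, 0.0089, 0.162 ]), 0.83)]
caddy []
```

View pics/w4.png

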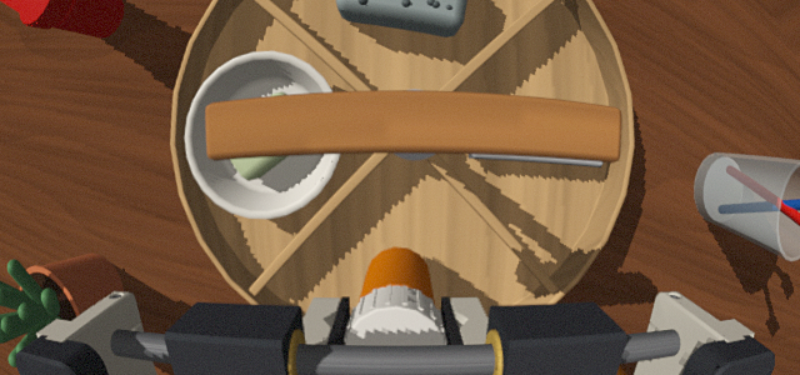

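The bottle is centred in the quarter, with the bar parallel to the fingers' line. Now I lower it gently until it touches.

Call:
move_arm:
  targets:
    - [[0,0,0.6],[0,0,0]]
    - [[0,0,1.1],[0,0,0]]
    - [[0,0,1.3],[0,0,0]]
    - [[0,0,1.4],[0,0,0]]
    - [[0,0,1.4],[0,0,0]]

```text
time_s: 8.25
tcp_pos: [0.6228, 0.0275, 0.0876]
eef_rot: [-180.0, -0.0, -164.9]
contact_force: [0.3, -0.1, -0.4]
gripper_width: 0.0409
gripper_force: 8.0
```

Call:
move_arm:
  targets:
    - [[0,0,0.1],[0,0,0]]
    - [[0,0,0.2],[0,0,0]]
    - [[0,0,0.2],[0,0,0]]

```text
time_s: 8.62
tcp_pos: [0.6228, 0.0274, 0.0855]
eef_rot: [-180.0, -0.0, -164.9]
contact_force: [-0.4, 0.0, 0.5]
gripper_width: 0.041
gripper_force: 8.0
```

Call:
move_arm:
  targets:
    - [[0,0,0.1],[0,0,0]]
    - [[0,0,0.2],[0,0,0]]
    - [[0,0,0.2],[0,0,0]]

```text
time_s: 9.0
tcp_pos: [0.6229, 0.0274, 0.0836]
eef_rot: [-180.0, 0.0, -164.9]
contact_force: [0.5, -0.2, 0.0]
gripper_width: 0.0409
gripper_force: 8.0
```

Call:
move_arm:
  targets:
    - [[0,0,0.1],[0,0,0]]
    - [[0,0,0.2],[0,0,0]]
    - [[0,0,0.2],[0,0,0]]

```text
time_s: 9.38
tcp_pos: [0.6235, 0.0275, 0.0827]
eef_rot: [-180.0, 0.1, -164.9]
contact_force: [-1.5, 0.8, 7.6]
gripper_width: 0.0407
gripper_force: 8.0
```

Contact at 7.6 N. I ease off and let go.

Call:
move_arm:
  targets:
    - [[0,0,-0.1],[0,0,0]]
    - [[0,0,-0.1],[0,0,0]]

```text
time_s: 9.62
tcp_pos: [0.6231, 0.0275, 0.0828]
eef_rot: [-180.0, 0.0, -164.9]
contact_force: [-1.0, 0.7, 3.8]
gripper_width: 0.0412
gripper_force: 8.0
```

Call:
move_arm:
  targets:
    - [[0,0,0],[0,0,0]]
    - [[0,0,0],[0,0,0]]
    - [[0,0,0],[0,0,0]]
    - [[0,0,0],[0,0,0]]
  jaw: 6.5

```text
time_s: 10.12
tcp_pos: [0.6228, 0.0274, 0.0824]
eef_rot: [-180.0, -0.0, -164.9]
contact_force: [0.7, 0.4, 1.1]
gripper_width: 0.0647
gripper_force: 0.0
```

Call:
move_arm:
  targets:
    - [[0,0,-1],[0,0,0]]
    - [[0,0,-3],[0,0,0]]
    - [[0,0,-7],[0,0,0]]
    - [[0,0,-12],[0,0,0]]
    - [[0,0,-16],[0,0,0]]

```text
time_s: 10.75
tcp_pos: [0.6231, 0.0274, 0.2457]
eef_rot: [-180.0, 0.1, -164.9]
contact_force: [0.2, -0.2, 0.5]
gripper_width: 0.0646
gripper_force: 0.0
```

```bash
python3 - <<'E'
from h import *
go([.52,.003,.27],15)
T=viewer.capture("top");S=viewer.capture("scene"); W=viewer.capture("wrist")
cv2.imwrite("pics/w5.png",np.hstack([cv2.resize(W["image"],(400,250)),cv2.resize(S["image"][140:330,140:444],(400,250))]))
for n in ("empty_quarter","handle","caddy","pill_bottle"):
    z={'e':.026,'h':.162,'c':0,'p':.026}[n[0]]
    for c,d,f in (("wrist",W,True),("scene",S,False),("top",T,False)):
        print(n,c,[(onz(ray(d,x["location"],f),z).round(4),round(x["score"],2)) for x in pinpoint(n,c)[:2]])
E
```

```text
t 10.75 tcp [0.6231 0.0274 0.2457] rot [-1.800e+02  1.000e-01 -1.649e+02] j [ 20.  15.  -5.   0. -70. -95.] w 0.0646 gf 0.0 F [ 0.2 -0.2  0.5] M [ 0.11 -0.15  0.02]
shift [10.59  0.34 -2.45] turn [-0.002  0.002 -1.569]
empty_quarter wrist [(array([0.6224, 0.0285, 0.026 ]), 0.8)]
empty_quarter scene [(array([0.6191, 0.0316, 0.026 ]), 0.69)]
empty_quarter top []
handle wrist [(array([0.5415, 0.009 , 0.162 ]), 0.83)]
handle scene [(array([0.5381, 0.0071, 0.162 ]), 0.87)]
handle top [(array([ 0.5382, -0.0016,  0.162 ]), 0.78)]
caddy wrist [(array([0.54  , 0.0104, 0.    ]), 0.82)]
caddy scene [(array([0.5553, 0.0066, 0.    ]), 0.72)]
caddy top [(array([0.5426, 0.0047, 0.    ]), 0.9)]
pill_bottle wrist [(array([ 0.4918, -0.2364,  0.026 ]), 0.75), (array([0.6257, 0.0298, 0.026 ]), 0.67)]
pill_bottle scene [(array([0.6122, 0.0373, 0.026 ]), 0.95), (array([ 0.5118, -0.2679,  0.026 ]), 0.66)]
pill_bottle top [(array([ 0.4909, -0.2384,  0.026 ]), 0.76)]
```

View pics/w5.png

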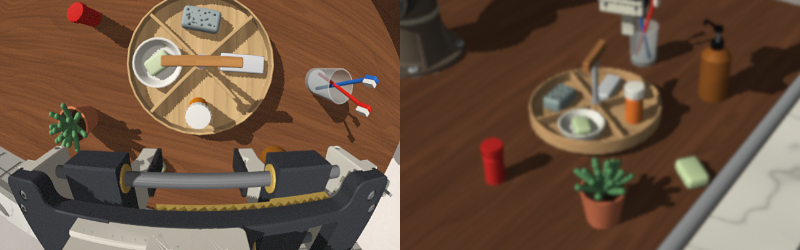

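The bottle stands upright in the quarter and has been let go. Next I turn a quarter turn and go over the bar.

```bash
python3 - <<'E'
from h import *
go([.542,.002,.2457],15)
E
```

```text
t 11.5 tcp [0.6228 0.0275 0.2423] rot [-180.    -0.  -164.9] j [ 20.  15.  -5.  -0. -70. -95.] w 0.0651 gf 0.0 F [ 0.2 -0.1 -0.9] M [ 0.03 -0.02 -0.02]
shift [ 8.46 -0.35 -0.34] turn [ 0.    -0.    -1.569]
```

Call:
move_arm:
  targets:
    - [[1.7,0,0],[0,0,-0.18]]
    - [[3.4,0,0],[0,0,-0.36]]
    - [[5.1,-0.2,0],[0,0,-0.54]]
    - [[6.8,-0.3,0],[0,0,-0.72]]
    - [[8.4,-0.3,0],[0,0,-0.9]]

```text
time_s: 12.12
tcp_pos: [0.542, 0.0024, 0.2426]
eef_rot: [-180.0, 0.0, -113.0]
contact_force: [0.1, 1.3, 0.5]
gripper_width: 0.0654
gripper_force: 0.0
```

Call:
move_arm:
  targets:
    - [[0,0,0],[0,0,-0.17]]
    - [[0,0,0],[0,0,-0.34]]
    - [[0,0,0],[0,0,-0.51]]
    - [[0,0,0],[0,0,-0.67]]
    - [[0,0,0],[0,0,-0.67]]

```text
time_s: 12.75
tcp_pos: [0.5425, 0.0026, 0.2426]
eef_rot: [-180.0, 0.0, -75.0]
contact_force: [0.9, -0.2, 0.2]
gripper_width: 0.0648
gripper_force: 0.0
```

```bash
python3 - <<'E'
from h import *
go([.5425,.002,.143],15)
T=viewer.capture("top");W=viewer.capture("wrist")
cv2.imwrite("pics/w6.png",W["image"])
for n in ("handle","caddy"):
    z={'e':.026,'h':.162,'c':0}[n[0]]
    print(n,[(onz(ray(W,x["location"],True),z).round(4),round(x["score"],2)) for x in pinpoint(n,"wrist")[:2]])
# bar pose by brown wood colour is ambiguous; print expected pixels of the bar ends
for k in (-.05,0,.05): print(proj(W,[.541+.259*k,.007-.966*k,.174],True))
E
```

```text
t 12.75 tcp [0.5425 0.0026 0.2426] rot [-180.    0.  -75.] j [ 21.   7. -15.  -0. -68.  -6.] w 0.0648 gf 0.0 F [ 0.9 -0.2  0.2] M [ 0.06  0.13 -0.  ]
shift [0.06 0.02 9.96] turn [-0.  0.  0.]
handle [(array([0.5387, 0.0053, 0.162 ]), 0.95)]
caddy [(array([0.6266, 0.0362, 0.    ]), 0.67), (array([0.5416, 0.0065, 0.    ]), 0.66)]
(np.float64(274.414051146554), np.float64(315.10202265024157))
(np.float64(219.49018145724486), np.float64(314.89447492183587))
(np.float64(156.12974045053568), np.float64(314.6837654415409))
```

View pics/w6.png

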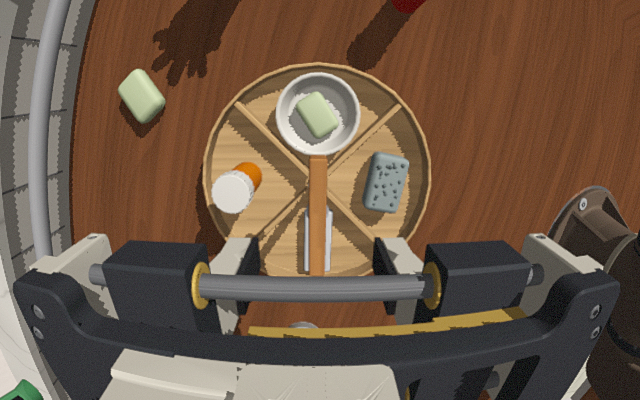

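The wrist view shows the bar along column 317, its far end at row 155 (predicted 315 and 156). The dish, tin, pumice and upright bottle are all aboard. I descend onto the bar with a shift of about 2 mm.

Call:
move_arm:
  targets:
    - [[0,-0.2,4],[0,0,0]]
    - [[0,-0.2,8],[0,0,0]]
    - [[0,-0.2,9.9],[0,0,0]]
    - [[0,-0.2,9.9],[0,0,0]]
    - [[0,-0.2,9.9],[0,0,0]]

```text
time_s: 13.58
tcp_pos: [0.5452, 0.0033, 0.1445]
eef_rot: [-179.9, -0.0, -75.0]
contact_force: [-0.2, 0.4, 0.7]
gripper_width: 0.0652
gripper_force: 0.0
```

```bash
python3 - <<'E'
from h import *
go([.5405,.002,.143],15)
E
```

```text
t 13.57 tcp [0.5452 0.0033 0.1445] rot [-179.9   -0.   -75. ] j [ 21.  12. -22.   0. -55.  -6.] w 0.0652 gf 0.0 F [-0.2  0.4  0.7] M [0.02 0.08 0.03]
shift [0.   0.48 0.15] turn [-0.001 -0.     0.001]
```

Call:
move_arm:
  targets:
    - [[0,0.4,0.1],[0,0,0]]
    - [[0,0.4,0.1],[0,0,0]]

```text
time_s: 13.82
tcp_pos: [0.5406, 0.0022, 0.1433]
eef_rot: [-179.9, 0.0, -74.9]
contact_force: [0.4, 0.7, 0.2]
gripper_width: 0.0649
gripper_force: 0.0
```

Call:
move_arm:
  targets:
    - [[0,0,0],[0,0,0]]
    - [[0,0,0],[0,0,0]]
    - [[0,0,0],[0,0,0]]
    - [[0,0,0],[0,0,0]]
    - [[0,0,0],[0,0,0]]
  jaw: 3
  squeeze: 10

```text
time_s: 14.45
tcp_pos: [0.5406, 0.0021, 0.1425]
eef_rot: [180.0, 0.0, -74.9]
contact_force: [-0.6, -0.6, 1.2]
gripper_width: 0.0307
gripper_force: 0.0
```

Call:
move_arm:
  targets:
    - [[0,0,0],[0,0,0]]
    - [[0,0,0],[0,0,0]]
    - [[0,0,0],[0,0,0]]
    - [[0,0,0],[0,0,0]]
  jaw: 0.5
  squeeze: 10

```text
time_s: 14.95
tcp_pos: [0.5411, 0.0025, 0.1427]
eef_rot: [-179.9, 0.0, -74.9]
contact_force: [1.4, 2.1, -0.6]
gripper_width: 0.0143
gripper_force: 10.0
```

Call:
move_arm:
  targets:
    - [[0,0,0],[0,0,0]]
    - [[0,0,0],[0,0,0]]
    - [[0,0,0],[0,0,0]]
    - [[0,0,0],[0,0,0]]
  jaw: 0.5
  squeeze: 55

```text
time_s: 15.45
tcp_pos: [0.5409, 0.0023, 0.1428]
eef_rot: [-180.0, 0.0, -74.9]
contact_force: [3.5, 2.3, -0.1]
gripper_width: 0.0134
gripper_force: 55.0
```

```bash
python3 - <<'E'
from h import *
go([.5405,.002,.143],15)
E
```

```text
t 15.45 tcp [0.5409 0.0023 0.1428] rot [-180.     0.   -74.9] j [ 21.  12. -23.   0. -55.  -6.] w 0.0134 gf 55.0 F [ 3.5  2.3 -0.1] M [ 1.18 -1.02 -0.  ]
shift [ 0.02  0.05 -0.02] turn [-0.001  0.     0.001]
```

The bar is gripped. First a small test lift to check the balance.

Call:
move_arm:
  targets:
    - [[0,0,-0.2],[0,0,0]]
    - [[0,0,-0.5],[0,0,0]]
    - [[0,0,-0.8],[0,0,0]]
    - [[0,0,-0.8],[0,0,0]]

```text
time_s: 15.95
tcp_pos: [0.5404, 0.002, 0.1506]
eef_rot: [180.0, -0.0, -74.9]
contact_force: [0.3, -0.6, -7.3]
gripper_width: 0.0136
gripper_force: 55.0
```

```bash
python3 - <<'E'
from h import *
go([.5405,.002,.143],15)
s=r.get_state();M=R.from_euler('xyz',s["eef_rot"],degrees=True).inv()
print("tool F",M.apply(s["contact_force"]).round(2),"tool M",M.apply(s["moment"]).round(3))
W=viewer.capture("wrist");S=viewer.capture("scene");T=viewer.capture("top")
cv2.imwrite("pics/w7.png",np.hstack([cv2.resize(W["image"],(400,250)),cv2.resize(S["image"][140:330,140:444],(400,250))]))
E
```

```text
t 15.95 tcp [0.5404 0.002  0.1506] rot [180.   -0.  -74.9] j [ 21.  12. -22.  -0. -56.  -6.] w 0.0136 gf 55.0 F [ 0.3 -0.6 -7.3] M [0.1  0.05 0.05]
shift [ 0.   -0.01  0.76] turn [ 0.    -0.     0.001]
tool F [ 0.66 -0.18  7.31] tool M [-0.02  -0.106 -0.047]
```

View pics/w7.png

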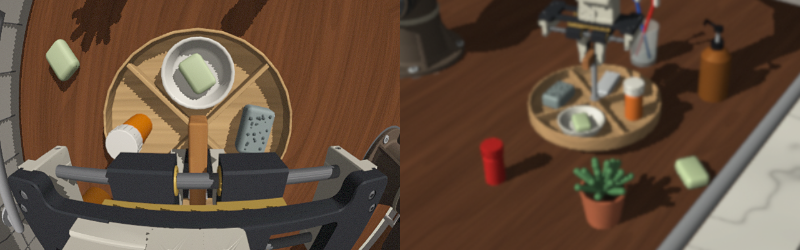

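Call:
move_arm:
  targets:
    - [[0,0,-0.3],[0,0,0]]
    - [[0,0,-0.6],[0,0,0]]
    - [[0,0,-0.8],[0,0,0]]
    - [[0,0,-0.8],[0,0,0]]
    - [[0,0,-0.8],[0,0,0]]

```text
time_s: 16.73
tcp_pos: [0.5405, 0.0021, 0.1585]
eef_rot: [180.0, 0.0, -74.9]
contact_force: [-0.4, -0.5, -7.8]
gripper_width: 0.0137
gripper_force: 55.0
```

```bash
python3 - <<'E'
from h import *
go([.5405,.002,.143],15)
Fs=[];Ms=[]
for i in range(10):
    W=viewer.capture("wrist")
    s=r.get_state();M=R.from_euler('xyz',s["eef_rot"],degrees=True).inv()
    Fs.append(M.apply(s["contact_force"]));Ms.append(M.apply(s["moment"]))
print(np.mean(Fs,0).round(2),np.std(Fs,0).round(2),np.mean(Ms,0).round(3),np.std(Ms,0).round(3))
# tray rim outline in the wrist view: compare with level predictions along tool x
c=np.array([.5395,.007]);u=np.array([.259,-.966]);w=np.array([.966,.259]);z=.0659
for v in (u,w,-w,(u+w)/2**.5,(u-w)/2**.5): print(np.round(proj(W,[*(c+.14*v),z],True),1))
S=viewer.capture("scene")
for v in (u,-u,w,-w): print("scene",np.round(proj(S,[*(c+.14*v),z]),1))
wi=W["image"].copy(); si=S["image"].copy()
t=np.linspace(0,6.283,400)
for a in t:
    p=[*(c+.14*(np.cos(a)*u+np.sin(a)*w)),z]
    for im,d,f in ((wi,W,True),(si,S,False)):
        y,x=proj(d,p,f)
        if 0<=y<400 and 0<=x<640: cv2.circle(im,(int(round(x*16)),int(round(y*16))),4,(255,0,255),-1,cv2.LINE_AA,4)
cv2.imwrite("pics/w8.png",np.vstack([cv2.resize(wi[30:270,150:475],(400,295)),cv2.resize(si[165:285,225:388],(400,295))]))
E
```

```text
t 16.73 tcp [0.5405 0.0021 0.1585] rot [180.    0.  -74.9] j [ 21.  11. -22.  -0. -57.  -6.] w 0.0137 gf 55.0 F [-0.4 -0.5 -7.8] M [ 0.06  0.08 -0.02]
shift [0.01 0.01 1.55] turn [0.    0.    0.001]
[0.07 0.11 6.92] [0.33 0.34 0.59] [-0.072 -0.077 -0.015] [0.022 0.022 0.041]
[ 42.3 314.4]
[209.  164.4]
[209.3 464.8]
[ 97.1 196.1]
[ 97.1 433. ]
scene [241.6 268.2]
scene [187.8 303.5]
scene [221.8 335.9]
scene [203.8 240.8]
```

View pics/w8.png

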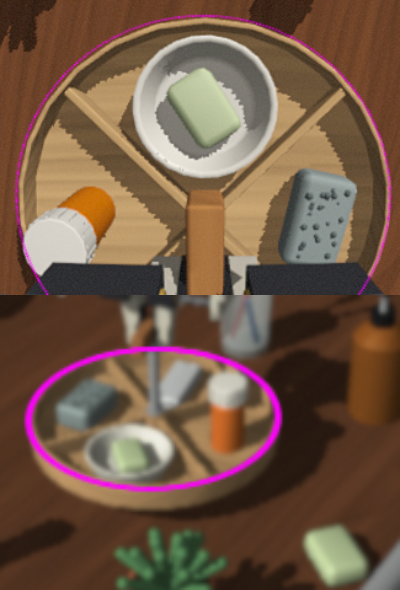

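The loaded tray is off the shelf: it weighs about 7 N, and the predicted level rim (magenta) matches the real one in both views. I lift the rest of the way smoothly.

Call:
move_arm:
  targets:
    - [[0,0,-0.4],[0,0,0]]
    - [[0,0,-1.2],[0,0,0]]
    - [[0,0,-2.2],[0,0,0]]
    - [[0,0,-3.2],[0,0,0]]
    - [[0,0,-4.2],[0,0,0]]
  squeeze: 60

```text
time_s: 17.9
tcp_pos: [0.5407, 0.0021, 0.2015]
eef_rot: [-180.0, 0.0, -74.9]
contact_force: [0.8, 0.7, -6.5]
gripper_width: 0.0134
gripper_force: 60.0
```

Call:
move_arm:
  targets:
    - [[0,0,-1],[0,0,0]]
    - [[0,0,-2],[0,0,0]]
    - [[0,0,-3],[0,0,0]]
    - [[0,0,-3.8],[0,0,0]]
    - [[0,0,-4.2],[0,0,0]]

```text
time_s: 18.52
tcp_pos: [0.5408, 0.0022, 0.2432]
eef_rot: [-180.0, 0.0, -74.9]
contact_force: [0.4, 0.3, -7.4]
gripper_width: 0.0138
gripper_force: 60.0
```

Call:
move_arm:
  targets:
    - [[0,0,0],[0,0,0]]
    - [[0,0,0],[0,0,0]]
    - [[0,0,0],[0,0,0]]
    - [[0,0,0],[0,0,0]]
    - [[0,0,0],[0,0,0]]

```text
time_s: 19.15
tcp_pos: [0.5406, 0.0021, 0.2425]
eef_rot: [180.0, 0.0, -74.9]
contact_force: [0.1, -0.3, -6.9]
gripper_width: 0.0137
gripper_force: 60.0
```

```bash
python3 - <<'E'
from h import *
go([.5405,.002,.143],15)
W=viewer.capture("wrist");S=viewer.capture("scene")
c=np.array([.5395,.007]);u=np.array([.259,-.966]);w=np.array([.966,.259]);z=.05+r.get_state()["tcp_pos"][2]-.1428
wi=W["image"].copy(); si=S["image"].copy()
for a in np.linspace(0,6.283,400):
    p=[*(c+.14*(np.cos(a)*u+np.sin(a)*w)),z]
    for im,d,f in ((wi,W,True),(si,S,False)):
        y,x=proj(d,p,f)
        if 0<=y<400 and 0<=x<640: cv2.circle(im,(int(round(x*16)),int(round(y*16))),4,(255,0,255),-1,cv2.LINE_AA,4)
cv2.imwrite("pics/w9.png",np.vstack([cv2.resize(wi[30:270,150:475],(400,295)),cv2.resize(si[115:285,225:456],(400,295))]))
E
```

```text
t 19.15 tcp [0.5406 0.0021 0.2425] rot [180.    0.  -74.9] j [ 21.   7. -15.  -0. -68.  -6.] w 0.0137 gf 60.0 F [ 0.1 -0.3 -6.9] M [ 0.02  0.1  -0.05]
shift [0.01 0.01 9.95] turn [0.    0.    0.001]
```

View pics/w9.png

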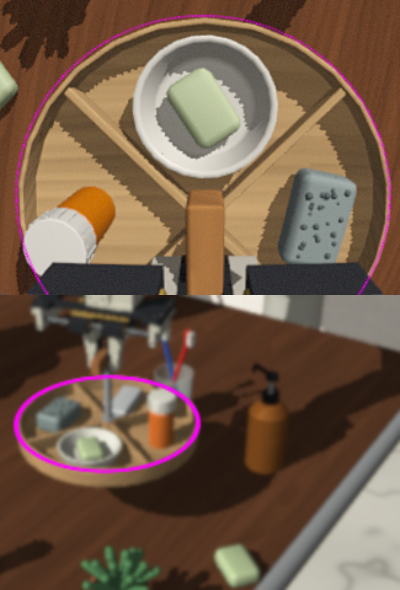

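The caddy is held 10 cm up, level and unchanged in the grip. Bottle, dish with soap, tin and pumice are all aboard, so I hand in.

```bash
python3 -c "
from plant import r
print(r.close_job())"
```

```text
the job is handed in; nothing more can be done
None
```

I stood the pill bottle upright in the caddy's empty quarter, and the arm now holds the caddy level by its handle about 10 cm above the shelf, everything aboard and the soap in its dish; I handed the job in at about 19 s, with no verdict shown.

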